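# Draw out the ring tray of the angle-iron rack

### The arm

A 6-joint arm with a two-finger parallel gripper is mounted at the origin on the work surface. World frame = base frame: x ahead of the robot, y to its left, z up, the work surface at z = 0. Lengths are in m, angles in rad, forces in N, time in s.
With the tool pointing down it reaches from about 0.35 to 1 m from the base axis. Payload 7.1 kg.
Tool frame: the origin (TCP) lies between the finger pads; the fingertips stand 22 mm ahead of it and the grasp point (between the pads) lies 3 mm ahead of it; x points along the fingers, y is the direction in which the jaws open and shut, and the axes are right-handed (so a half turn about x gives the same grasp; the last joint's range is limited). The gripper opens to 85 mm and grips with 20 to 120 N. Pads are 22 mm wide; open, the fingers measure 114 mm over their backs; the gripper's body (76 mm by 85 mm) begins 54 mm behind the grasp point. The pads swing forward as they close: fully open they stand 13 mm farther back than shut.
Start: joints at [-1.315, 0.423, 1.63, -0, 1.089, -0.019], TCP at [0.17, -0.602, 0.253] pointing down, gripper open.
Joint ranges: [-3, 3], [-0.9, 2.11], [0.09, 2.58], [-1.31, 4.45], [0.11, 2.69], [-2.54, 2.54]. Speed limits (rad/s): [2.39, 2.39, 3.01, 3.14, 3.14, 3.14].

### API

Orientations are given as a rotation vector (axis times angle).
In Python, from rig import manip gives the robot as it stands. The module is installed in compiled form; this text tells all that it offers. Calls block until the motion is done:
- manip.move_to(position, orientation): joint-space move of the TCP to a pose.
- manip.servo_line(position, orientation=None, rate=0.15): straight line of the TCP; orientation=None keeps the orientation; rate is the mean speed in m/s.
- manip.set_joints(angles): joint-space move.
- manip.command_gripper(opening, f_grip=None): finger opening in m; f_grip is the grip in N (None keeps the last); returns when the fingers have stopped.
- manip.hold(seconds).
- manip.solve_ik(position, orientation): joint angles nearest the present ones, or None.
- manip.camera(name): name is "side" or "top" or "wrist"; returns a dict with "image" (384x512x3 uint8, red, green, blue), "fx", "fy", "cx", "cy" (pixels), "cam_to_world" (4x4, takes a point from camera to world coordinates); the wrist camera has in their place "mount" (4x4, takes a point from camera to tool coordinates, whose origin is the TCP and whose axes are the tool frame's). Camera axes: x right, y down, z forward; pixel columns grow to the right and rows downward; lengths in m; the calibration is good to about 2 mm. A picture is of the moment at which its call begins: read the wrist's pose just before it. There is no depth.
A pose or a line that the arm cannot do raises manip.IKError and nothing moves.
- manip.sign_off(): hands the job in, once; it reports no verdict.
Readings, each from a call of its own:
- manip.get_time(): time.
- manip.get_joint_positions(): joint angles.
- manip.get_joint_vel(): joint speeds.
- manip.get_tau(): joint torques, N m.
- manip.get_position(): TCP position.
- manip.get_ee_rot(): TCP orientation.
- manip.get_contact_force(): force on the tool from outside, world axes, zero at the start.
- manip.get_torque(): the same for the moment, N m.
- manip.get_width(): finger opening in m.
Only numpy, scipy, OpenCV 4.12 (cv2) and the standard library are available. Lean on these libraries where they do the work, as an engineer would, in place of code of your own. Each camera call takes 0.05 s, during which the arm holds its last target.

### The job

One tray of the angle-iron rack was left partly out: push it fully home with the fingertips first, as two trays must never be out at once. Then hook a fingertip behind the front lip of the tray with the loose bearing ring in it and draw that tray out all the way to its stop, leaving the ring lying flat in it. Do not pinch or lift anything, keep the third tray shut, leave the jar, carton and cup where they stand, and finish clear of everything.

Things in the scene. Friction and masses are not known exactly. Their poses are not given: they have to be found in the camera images.
- rack: Low bench rack of angle iron, fixed, 410 wide (y), with three trays side by side, 128 between their middles, in any order. Origin: on the bench (z = 0) under the middle of the row of lips when the trays are home; x to the rear, y along the row of lips. Open on top; nothing of it rises above the lips, whose tops are 102 above the bench.
- ring_tray (a joint): Open plywood tray, one of three alike (112 wide, 232 long, square to the rack), that runs on angle-iron runners towards the rack's front (-x of the rack). Joint value in m: 0 = fully home, 0.130 = drawn out against its stop; friction about 2.5 N holds it where it is left, and moving it takes about 3 N. This tray holds only the loose ring; at the start it is home.
- bolt_tray (a joint): Open plywood tray, one of three alike (112 wide, 232 long, square to the rack), that runs on angle-iron runners towards the rack's front (-x of the rack). Joint value in m: 0 = fully home, 0.130 = drawn out against its stop; friction about 2.5 N holds it where it is left, and moving it takes about 3 N. This tray has low partitions and bolts in its rear part; it is the one left 40 to 100 mm out at the start.
- pipe_tray (a joint): Open plywood tray, one of three alike (112 wide, 232 long, square to the rack), that runs on angle-iron runners towards the rack's front (-x of the rack). Joint value in m: 0 = fully home, 0.130 = drawn out against its stop; friction about 2.5 N holds it where it is left, and moving it takes about 3 N. This tray holds three short dark pipes fixed side by side; it is home and stays so.
- ring_tray_lip (a point): Middle of the top edge of the ring tray's front lip; moves with the tray. The lip: an upright board 12 thick (x, this point at its middle), 112 wide (y), 60 high, top 102 above the bench; its upper corners are rebated 4 x 3. Behind it (+x) is the inside of the tray, floor 52 below this point, clear for 75; side walls 100 apart, their tops 27 below this point. Axes: x to the rack's rear, y to its left seen from the robot, z up.
- bolt_tray_lip (a point): Middle of the top edge of the bolt tray's front lip; moves with the tray. The lip: an upright board 12 thick (x, this point at its middle), 112 wide (y), 60 high, top 102 above the bench; its upper corners are rebated 4 x 3. Behind it (+x) is the inside of the tray, floor 52 below this point, clear for 90, then partitions. Axes: x to the rack's rear, y to its left seen from the robot, z up.
- pipe_tray_lip (a point): Middle of the top edge of the pipe tray's front lip; moves with the tray. The lip: an upright board 12 thick (x, this point at its middle), 112 wide (y), 60 high, top 102 above the bench; its upper corners are rebated 4 x 3. Behind it (+x) is the inside of the tray, floor 52 below this point, clear for 100, then pipes. Axes: x to the rack's rear, y to its left seen from the robot, z up.
- ring_tray_floor (a point): Middle of the ring tray's floor, upper face, 116 mm behind the lip's middle, 50 mm above the bench; moves with the tray; axes as those of the lip.
- ring: Steel bearing ring, 64 across, 38 bore, 18 high, about 0.15 kg, lying loose and flat in the ring tray. Origin: centre of its underside; z along its axis.
- jar: Bystander: white jar with steel cap, 48 across, 70 high, standing on the bench 100 to 140 mm before the pipe tray's lip. Origin: centre of its underside.
- carton: Bystander: small cardboard box 60 x 50 x 55 high, on the bench beside the rack's right end (seen from the robot). Origin: centre of its underside.
- cup: Bystander: grey cup 72 across, 85 high, on the bench beside the rack's left end (seen from the robot). Origin: centre of its underside.
Mind the look-alikes: they are no part of the job. What is meant by the ring is not red, and is the larger of those in its own colour.

How it is judged:
By the outcome, as a careful person would: the job done as asked, in the order asked, and still so for the second after the job is handed in, with the robot touching nothing.
It also fails if it takes over 48 s, if anything falls off the work surface, if the arm or the gripper's body presses on something with over 40 N, if the wrist force passes 120 N, or if a joint passes its speed limit or range.

## Working session

There is one attempt and no reset: what is moved stays moved. The work goes in short steps, each a Python script; the robot and the scene stay as the last script left them, time stands still between calls to the robot, and variables do not carry over. Pictures are saved under pics/ and viewed, and the job is handed in when it is done.

```bash
mkdir -p pics
python3 - <<'E'
from rig import manip
import cv2,pickle
d={}
for n in("top","side","wrist"):
    p=manip.get_position(),manip.get_ee_rot()
    c=manip.camera(n); d[n]=(c,p); cv2.imwrite(f"pics/{n}0.png",c["image"][:,:,::-1])
    print(n,c["fx"],c["cx"],c["cy"]); print(c.get("cam_to_world",c.get("mount")))
pickle.dump(d,open("d0.pkl","wb"))
print(manip.get_time(),p,manip.get_width())
E
```

```text
top 375.3399937923756 250.8199260074566 191.23245504538494
[[ 0.04205436 -0.97487917  0.2187282   0.44801919]
 [-0.99910264 -0.04213683  0.00428981  0.03768684]
 [ 0.00503447 -0.21871233 -0.97577639  0.91589601]
 [ 0.          0.          0.          1.        ]]
side 489.49053864995153 260.7250904893917 182.04763803932062
[[-0.95068473 -0.24707039  0.18749604  0.4082125 ]
 [-0.30963533  0.72092018 -0.62000004  0.76536723]
 [ 0.01801397 -0.64747997 -0.76186953  1.01919895]
 [ 0.          0.          0.          1.        ]]
wrist 274.3455601017513 254.74342407738538 198.04733722534974
[[ 1.05998242e-03 -3.25825919e-01  9.45429187e-01 -1.21240992e-01]
 [ 9.99998672e-01 -8.24904447e-04 -1.40545297e-03 -6.01918769e-05]
 [ 1.23782175e-03  9.45429421e-01  3.25824612e-01 -8.38644020e-02]
 [ 0.00000000e+00  0.00000000e+00  0.00000000e+00  1.00000000e+00]]
0.15 (array([ 0.16951513, -0.60107319,  0.25262274]), array([ 2.07481801,  0.28838143, -2.07512354])) 0.08530193292589829
```

View pics/top0.png

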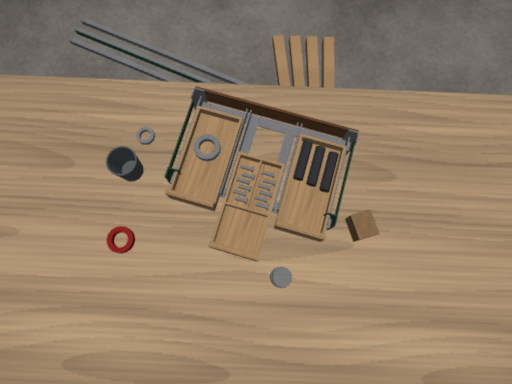

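View pics/side0.png

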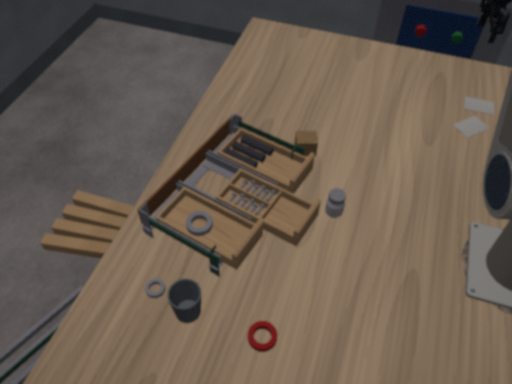

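Top view: the left tray holds the large grey ring at (207,147), the middle tray is partly out with bolts, and the right tray holds the pipes.

Candidates for the ring:
- Grey, in the left tray, (207,147).
- Small grey, on the bench, (146,136).
- Red, on the bench, (121,240).

I choose the one in the tray. Next is a close crop.

Run:
```python
import cv2
a=cv2.imread("pics/top0.png")[80:290,100:390]
# crop magnified x2.7
cv2.imwrite("pics/topcrop.png",cv2.resize(a[:190,50:270],None,fx=3.1,fy=3.1,interpolation=cv2.INTER_CUBIC))
a=cv2.imread("pics/side0.png")[105:285,130:350]
cv2.imwrite("pics/sidecrop.png",cv2.resize(a,None,fx=3.2,fy=3.2,interpolation=cv2.INTER_CUBIC))
```

```text
(no output)
```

View pics/topcrop.png

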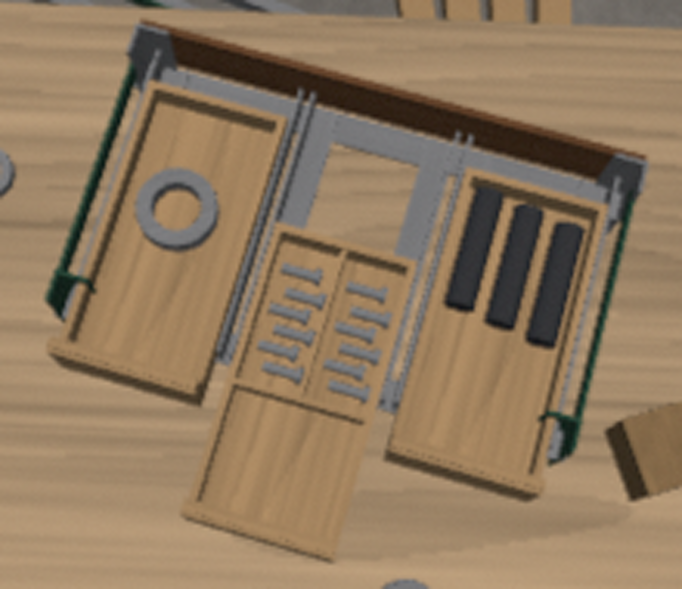

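View pics/sidecrop.png

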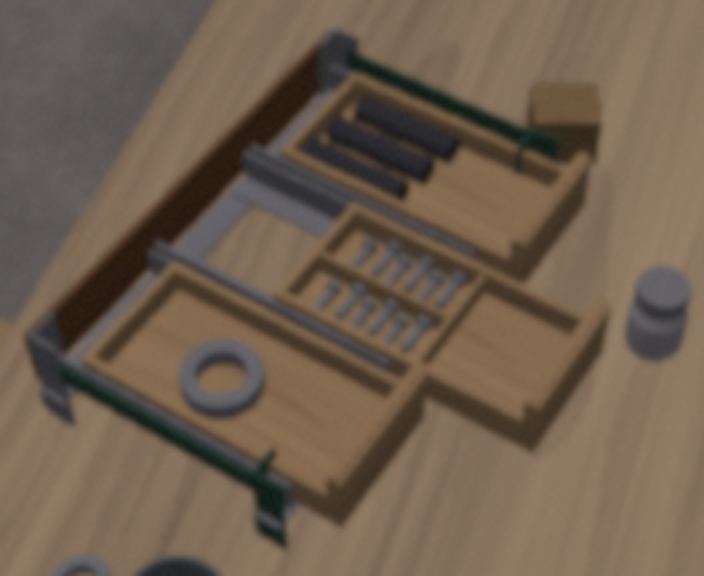

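```bash
cat > h.py <<'E'
import numpy as np,pickle
def ray(c,uv,z):
    T=c["cam_to_world"]; d=T[:3,:3]@[(uv[0]-c["cx"])/c["fx"],(uv[1]-c["cy"])/c["fy"],1]
    o=T[:3,3]; return o+d*(z-o[2])/d[2]
def proj(c,P):
    T=c["cam_to_world"]; p=T[:3,:3].T@(np.array(P)-T[:3,3]); return np.array([c["cx"]+c["fx"]*p[0]/p[2],c["cy"]+c["fy"]*p[1]/p[2]])
E
python3 - <<'E'
from h import *
d=pickle.load(open("d0.pkl","rb")); t=d["top"][0]; s=d["side"][0]
def tc(u,v): return (u/3.1+150,v/3.1+80)
def sc(u,v): return (u/3.2+130,v/3.2+105)
pts={k:ray(t,tc(*v),.102) for k,v in dict(ringL=(50,350),ringR=(201,402),boltL=(183,516),boltR=(332,558),pipeL=(387,457),pipeR=(536,497)).items()}
for k,v in pts.items(): print(k,v.round(4), ((proj(s,v)-[130,105])*3.2).round(0))
for a in("ring","bolt","pipe"):
    e=pts[a+"R"]-pts[a+"L"]; print(a,np.linalg.norm(e),np.degrees(np.arctan2(e[0],-e[1])))
e=pts["pipeR"]-pts["ringL"];print("all",np.linalg.norm(e),np.degrees(np.arctan2(e[0],-e[1])))
for n,uv,z in(("ring",(207,147),.068),("jar",(281.5,277),.07),("carton",(363,225),.055),("cup",(123,160),.085)): print(n,ray(t,uv,z).round(3))
E
```

```text
ringL [0.6186 0.2287 0.102 ] [345. 473.]
ringR [0.5856 0.1185 0.102 ] [439. 362.]
boltL [0.505  0.1259 0.102 ] [544. 400.]
boltR [0.4807 0.0216 0.102 ] [612. 300.]
pipeL [ 0.5521 -0.0143  0.102 ] [532. 242.]
pipeR [ 0.5286 -0.1189  0.102 ] [595. 156.]
ring 0.11506998094039908 -16.666535271865598
bolt 0.10715208224793876 -13.100955345638958
pipe 0.10720861441796058 -12.677744133635628
all 0.3591285368563062 -14.512096861137534
ring [0.741 0.15  0.068]
jar [ 0.448 -0.034  0.07 ]
carton [ 0.572 -0.221  0.055]
cup [0.695 0.339 0.085]
```

View pics/wrist0.png

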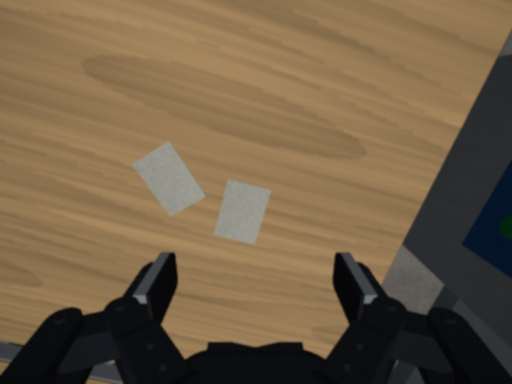

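The ring choice is confirmed: the big grey ring lies in the left tray. The top and side lip corners disagree by a few pixels, so I'll look closer.

Run:
```python
import cv2,numpy as np
from h import *
d=pickle.load(open("d0.pkl","rb")); t=d["top"][0]; s=d["side"][0]
yaw=np.radians(-14.5);X=np.array([np.cos(yaw),np.sin(yaw),0]);Y=np.array([-X[1],X[0],0])
O=np.array([.5735,.0525,0])
def crop(n,c,u0,v0,w,h,k):
    a=cv2.resize(np.ascontiguousarray(c["image"][v0:v0+h,u0:u0+w,::-1]),None,fx=k,fy=k,interpolation=cv2.INTER_CUBIC)
    a=cv2.convertScaleAbs(a,alpha=1.5)
    cv2.imwrite(n,a)
crop("pics/tz.png",t,160,180,180,85,4.4)
crop("pics/sz.png",s,200,140,130,130,4.6)
```

```text
(no output)
```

View pics/tz.png

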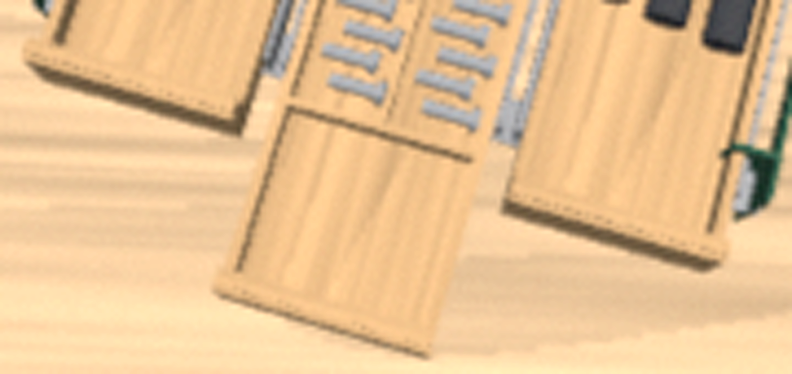

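View pics/sz.png

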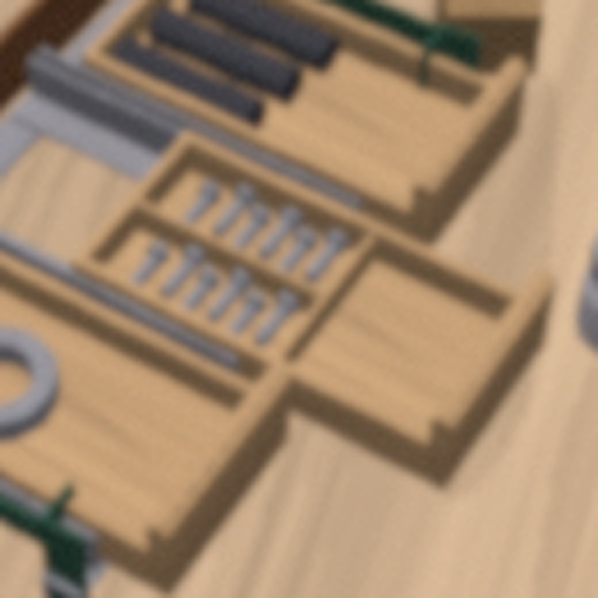

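Run:
```python
from h import *
d=pickle.load(open("d0.pkl","rb")); t=d["top"][0]; s=d["side"][0]
T=dict(ringL=(27,50),ringR=(243,118),boltL=(218,285),boltR=(432,345),pipeL=(507,200),pipeR=(725,252))
S=dict(ringL=(162,555),ringR=(290,385),boltL=(455,440),boltR=(550,280),pipeL=(432,200),pipeR=(523,72))
yaw=np.radians(-14.5);X=np.array([np.cos(yaw),np.sin(yaw),0]);Y=np.array([-X[1],X[0],0])
for k in T:
    a=ray(t,(T[k][0]/4.4+160,T[k][1]/4.4+180),.102); b=ray(s,(S[k][0]/4.6+200,S[k][1]/4.6+140),.102)
    # triangulate
    o1,o2=t["cam_to_world"][:3,3],s["cam_to_world"][:3,3]; d1=a-o1;d2=b-o2
    m=np.linalg.lstsq(np.c_[d1,-d2],o2-o1,rcond=None)[0]; P=o1+m[0]*d1;Q=o2+m[1]*d2
    print(k,a.round(4),b.round(4),"tri",((P+Q)/2).round(4),np.linalg.norm(P-Q).round(4),"rackxy",a@X,a@Y,b@X,b@Y)
```

```text
ringL [0.622 0.229 0.102] [0.6171 0.2489 0.102 ] tri [0.625  0.2347 0.0772] 0.0045 rackxy 0.5448867447493478 0.377487102691073 0.5350835279689818 0.3954517242294895
ringR [0.592 0.118 0.102] [0.5901 0.1364 0.102 ] tri [0.5954 0.1203 0.0786] 0.0014 rackxy 0.5435478047901394 0.26249795887833066 0.5371173157503565 0.279844942290105
boltL [0.5086 0.125  0.102 ] [0.5034 0.1418 0.102 ] tri [0.5079 0.1272 0.0806] 0.0046 rackxy 0.4611283586902912 0.24841888247455157 0.4518494978913363 0.26333042129502665
boltR [0.4842 0.0194 0.102 ] [0.4827 0.0295 0.102 ] tri [0.4843 0.019  0.089 ] 0.001 rackxy 0.46389873125737097 0.13997196412352572 0.4599407143012096 0.14940085875408915
pipeL [ 0.5564 -0.0151  0.102 ] [ 0.5553 -0.0031  0.102 ] tri [ 0.5582 -0.0161  0.0865] 0.0007 rackxy 0.5424726143727209 0.12472741159009286 0.5384242364053861 0.1360457294398249
pipeR [ 0.5353 -0.123   0.102 ] [ 0.5321 -0.1106  0.102 ] tri [ 0.5357 -0.1262  0.0857] 0.0027 rackxy 0.5490596782775296 0.014963750261647368 0.542849026645159 0.026191697015774992
```

```bash
cat >> h.py <<'E'
from scipy.spatial.transform import Rotation as Rn
yaw=np.radians(-14.5)
def frame(yaw):
    X=np.array([np.cos(yaw),np.sin(yaw),0]); return X,np.array([-X[1],X[0],0])
def ori(yaw):
    X,Y=frame(yaw); return Rn.from_matrix(np.c_[[0,0,-1],Y,X]).as_rotvec()
def W(x,y,z,yw=None):
    X,Y=frame(yaw if yw is None else yw); return X*x+Y*y+np.array([0,0,z])
def wristcam(c,p,r):
    T=np.eye(4);T[:3,:3]=Rn.from_rotvec(r).as_matrix();T[:3,3]=p
    c=dict(c);c["cam_to_world"]=T@c["mount"];return c
E
python3 - <<'E'
from h import *
from rig import manip
import cv2
print(Rn.from_rotvec(manip.get_ee_rot()).as_matrix().round(2))
P=W(.42,.21,.27)
print(P,manip.solve_ik(P,ori(yaw)))
manip.move_to(P,ori(yaw))
manip.command_gripper(0.0)
p,r=manip.get_position(),manip.get_ee_rot(); c=wristcam(manip.camera("wrist"),p,r)
pickle.dump(c,open("w1.pkl","wb")); cv2.imwrite("pics/w1.png",cv2.resize(c["image"][:,:,::-1],None,fx=1.5,fy=1.5,interpolation=cv2.INTER_CUBIC))
print(manip.get_time(),p,manip.get_width(),manip.get_contact_force())
E
```

```text
[[-0.    0.27 -0.96]
 [ 0.   -0.96 -0.27]
 [-1.   -0.   -0.  ]]
[0.45920181 0.0981514  0.27      ] [ 1.85230050e-01  1.70476403e-01  1.94714800e+00 -4.44089210e-16
  1.02396825e+00 -1.13249353e+00]
3.6417 [0.45920969 0.09818759 0.27000846] -3.133407056077958e-06 [-0.64250273 -0.08318389 -0.00162248]
```

View pics/w1.png

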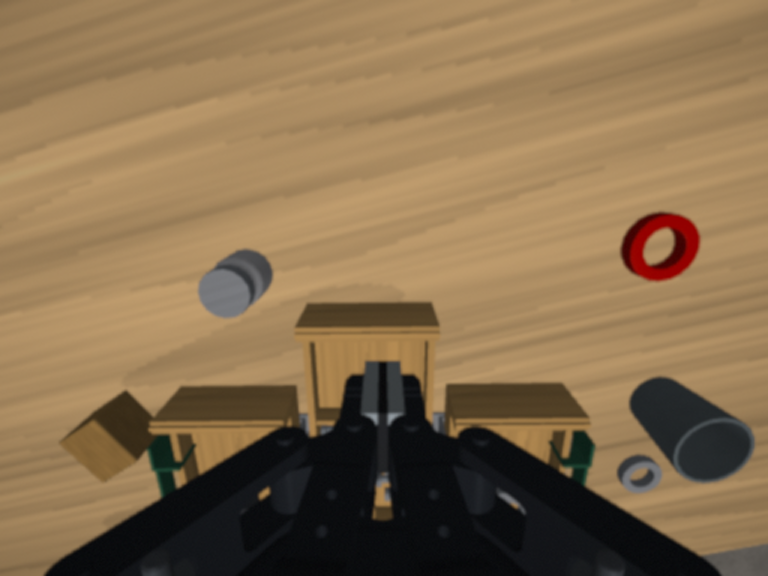

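Wrist view: the bolt lip's front top edge runs (297,330)–(438,330), the pipe lip's (155,422)–(299,422) and the ring lip's (446,420)–(588,420). The rows are level, so the yaw is about right. The jar is at (225,293).

Run:
```python
from h import *
import cv2
c=pickle.load(open("w1.pkl","rb"))
a=c["image"][195:310,95:400,::-1]
cv2.imwrite("pics/w1z.png",cv2.convertScaleAbs(cv2.resize(np.ascontiguousarray(a),None,fx=2.6,fy=4,interpolation=cv2.INTER_CUBIC),alpha=1.4))
X,Y=frame(yaw)
for n,uv in dict(bL=(438,331),bR=(297,331),rL=(588,423),rR=(446,422),pL=(299,424),pR=(153,424)).items():
    P=ray(c,(uv[0]/1.5,uv[1]/1.5),.102); print(n,P.round(4),(P@X).round(4),(P@Y).round(4))
```

```text
bL [0.5112 0.1289 0.102 ] 0.4626 0.2528
bR [0.4841 0.0246 0.102 ] 0.4625 0.145
rL [0.6238 0.2321 0.102 ] 0.5459 0.3809
rR [0.5932 0.1182 0.102 ] 0.5447 0.263
pL [ 5.644e-01 -3.000e-04  1.020e-01] 0.5465 0.141
pR [ 0.5338 -0.1176  0.102 ] 0.5463 0.0198
```

View pics/w1z.png

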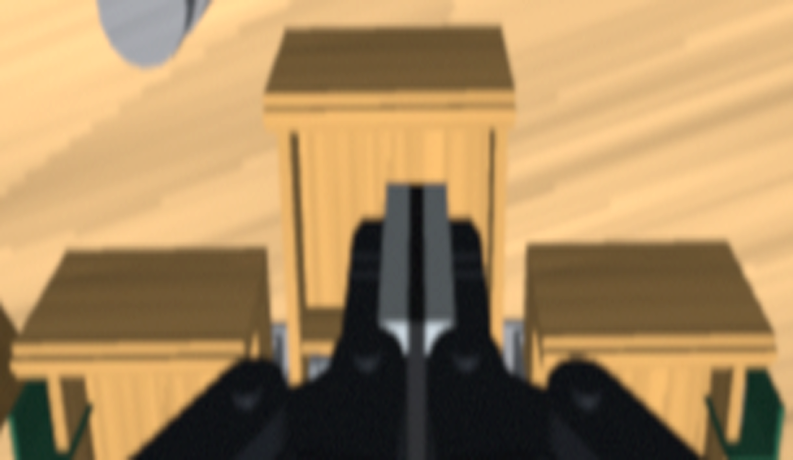

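Run:
```python
from h import *
c=pickle.load(open("w1.pkl","rb"))
X,Y=frame(yaw);Q={}
for n,uv in dict(bL=(514,91),bR=(265,91),rL=(775,333),rR=(527,332),pL=(267,341),pR=(12,344)).items():
    P=ray(c,(uv[0]/2.6+95,uv[1]/4+195),.099); Q[n]=P; print(n,P.round(4),(P@X).round(4),(P@Y).round(4))
e=Q["rL"]-Q["pR"];print(np.linalg.norm(e),np.degrees(np.arctan2(-e[0],e[1])))
P=ray(c,(225/1.5,293/1.5),.07);print("jar",P@X,P@Y)
```

```text
bL [0.5092 0.1306 0.099 ] 0.4603 0.2539
bR [0.4814 0.0236 0.099 ] 0.4601 0.1434
rL [0.6211 0.2351 0.099 ] 0.5425 0.3831
rR [0.5907 0.1196 0.099 ] 0.5419 0.2637
pL [ 0.5624 -0.0024  0.099 ] 0.5451 0.1384
pR [ 0.5324 -0.1219  0.099 ] 0.546 0.0153
0.3678528962727995 -13.954311873628829
jar 0.44240920892515506 0.08096865417117981
```

```bash
sed -i 's/np.radians(-14.5)/np.radians(-14.0)/' h.py
python3 - <<'E'
from h import *
from rig import manip
X,Y=frame(yaw)
b=np.array([.4953,.0771,0]);r=np.array([.6059,.1774,0]);q=np.array([.5474,-.0622,0])
bx,by=b@X,b@Y; hx=(r@X+q@X)/2; print(bx,by,hx,r@X,r@Y,q@X,q@Y)
by=(r@Y+q@Y)/2; o=ori(yaw); z=.083
manip.servo_line(W(bx-.045,by,.27),o,rate=.2)
manip.servo_line(W(bx-.045,by,z),o,rate=.2)
manip.hold(.1); f0=manip.get_contact_force(); print("f0",f0)
manip.servo_line(W(bx-.011,by,z),o,rate=.1)
x=bx-.011; end=hx-.011-.008
manip.servo_line(W(end,by,z),o,rate=.08)
print("F",(manip.get_contact_force()-f0)@X)
x=end
while x<hx-.011+.012:
    x+=.0015; manip.servo_line(W(x,by,z),o,rate=.05); manip.hold(.05)
    F=(manip.get_contact_force()-f0)@X; p=manip.get_position()
    print(round(x+.011-hx,4),round(F,2),round(p@X+.011-hx,4))
    if F<-10: break
print(manip.get_time())
E
```

```text
0.4619352950737667 0.19463371538639476 0.5455863293705125 0.5449852362712452 0.3187109383852005 0.5461874224697798 0.07207565147689116
f0 [ 0.23653884 -0.2923513  -0.57741799]
F -0.8504065034709537
-0.0065 -1.76 -0.0065
-0.005 -2.95 -0.0052
-0.0035 -2.92 -0.0035
-0.002 -1.87 -0.0019
-0.0005 -1.39 -0.0004
0.001 -5.04 0.0004
0.0025 -10.95 0.0004
8.7583
```

Run:
```python
from h import *
from rig import manip
import cv2
hx=.5455863;by=.1954;o=ori(yaw);ry=by+.128
manip.servo_line(W(hx-.011-.04,by,.083),o,rate=.15)
manip.servo_line(W(hx-.051,by,.18),o,rate=.25)
t=manip.camera("top"); cv2.imwrite("pics/top1.png",cv2.resize(t["image"][80:290,100:400,::-1],None,fx=2.6,fy=2.6,interpolation=cv2.INTER_CUBIC))
P=W(hx+.035,ry,.2); print(P)
manip.servo_line(P,o,rate=.2)
p,r=manip.get_position(),manip.get_ee_rot(); c=wristcam(manip.camera("wrist"),p,r)
pickle.dump((c,t),open("w2.pkl","wb")); cv2.imwrite("pics/w2.png",cv2.resize(c["image"][:,:,::-1],None,fx=1.5,fy=1.5,interpolation=cv2.INTER_CUBIC))
print(manip.get_time())
```

```text
[0.64157795 0.1733371  0.2       ]
10.7583
```

View pics/top1.png

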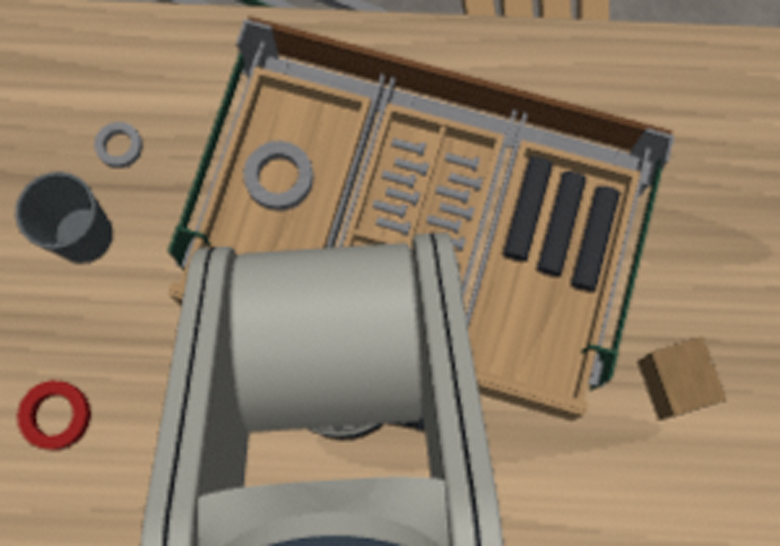

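View pics/w2.png

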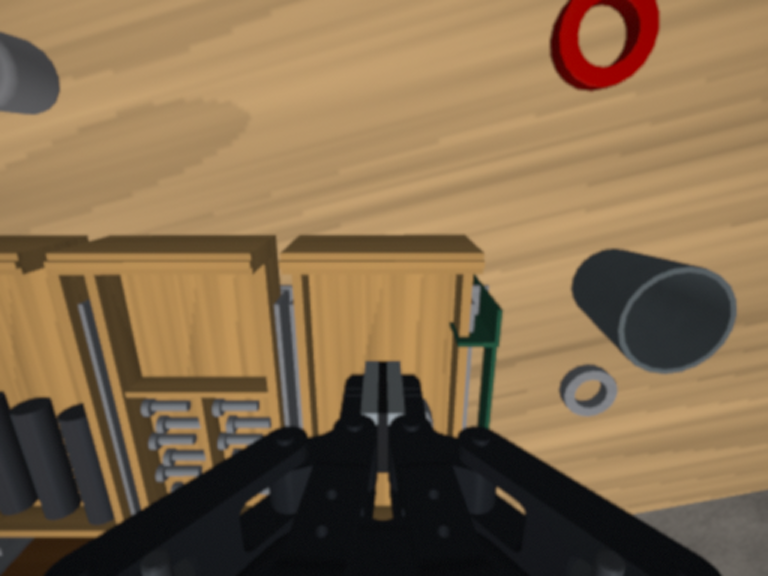

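The bolt tray is home: its lip is in line with the other two at row ~250. The ring lip spans columns 283–483 and the fingers are centred at 383, inside the tray. Next I lower the fingers and draw the tray out.

Run:
```python
from h import *
from rig import manip
c,t=pickle.load(open("w2.pkl","rb")); X,Y=frame(yaw)
hx=.5456;ry=.3234;o=ori(yaw);z=.088
for uv in((286,252),(483,252)):
    P=ray(c,(uv[0]/1.5,uv[1]/1.5),.099); print(P@X-hx,P@Y-ry)
manip.servo_line(W(hx+.035,ry,z),o,rate=.12)
manip.hold(.1); f0=manip.get_contact_force(); print(f0)
manip.servo_line(W(hx+.024,ry,z),o,rate=.05)
end=hx+.0235-.130
for x in np.linspace(hx+.024,end+.008,4)[1:]:
    manip.servo_line(W(x,ry,z),o,rate=.06)
    print("pull",round(x-hx,4),((manip.get_contact_force()-f0)@X).round(2))
x=end+.008
while x>end-.012:
    x-=.0015; manip.servo_line(W(x,ry,z),o,rate=.04); manip.hold(.05)
    F=(manip.get_contact_force()-f0)@X
    print(round(x-end,4),round(F,2),(manip.get_position()@X-end).round(4))
    if F>10: break
print(manip.get_time())
```

```text
-0.0004017136546374811 -0.05343167389718684
-0.00028344366652466313 0.05445692989700257
[-0.85117103 -0.0694382   0.27780781]
pull -0.0168 1.38
pull -0.0577 1.91
pull -0.0985 0.12
0.0065 0.6 0.0064
0.005 2.48 0.0052
0.0035 2.83 0.0035
0.002 1.91 0.0019
0.0005 1.34 0.0004
-0.001 6.57 -0.0005
-0.0025 12.43 -0.0005
16.9083
```

Run:
```python
from h import *
from rig import manip
import cv2
hx=.5456;ry=.3234;o=ori(yaw);x=hx+.0235-.1325
manip.servo_line(W(x+.014,ry,.088),o,rate=.06)
manip.servo_line(W(x+.014,ry,.25),o,rate=.15)
manip.servo_line(W(x-.07,ry-.05,.30),o,rate=.2)
p,r=manip.get_position(),manip.get_ee_rot(); c=wristcam(manip.camera("wrist"),p,r)
cv2.imwrite("pics/w3.png",cv2.resize(c["image"][:,:,::-1],None,fx=1.5,fy=1.5,interpolation=cv2.INTER_CUBIC))
q=manip.get_joint_positions(); q[0]=-1.2; manip.set_joints(q)
d={}
for n in("top","side"):
    d[n]=manip.camera(n); cv2.imwrite(f"pics/{n}3.png",cv2.resize(d[n]["image"][80:310,90:400,::-1],None,fx=2.5,fy=2.5,interpolation=cv2.INTER_CUBIC))
pickle.dump(d,open("d3.pkl","wb"))
print(manip.get_time(),manip.get_contact_force(),manip.get_position())
```

```text
21.6833 [-0.03592476  0.51967766 -0.01300987] [ 0.17759876 -0.42217276  0.29956407]
```

View pics/top3.png

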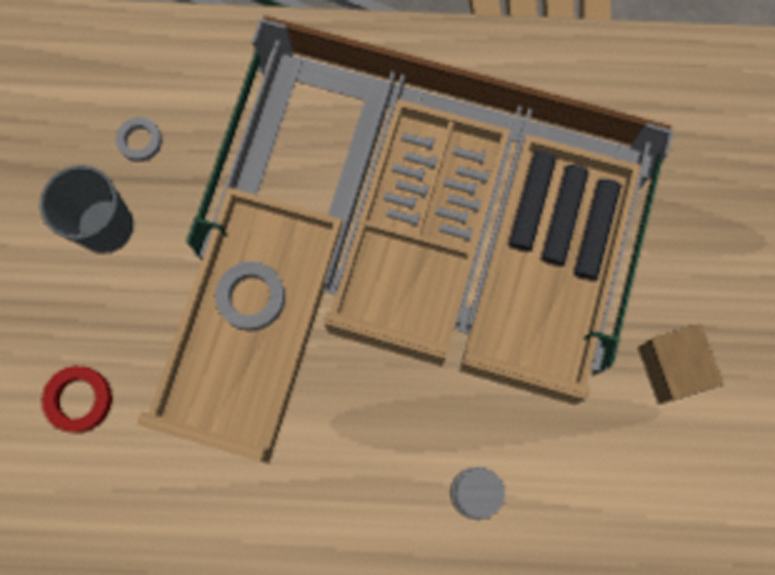

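View pics/side3.png

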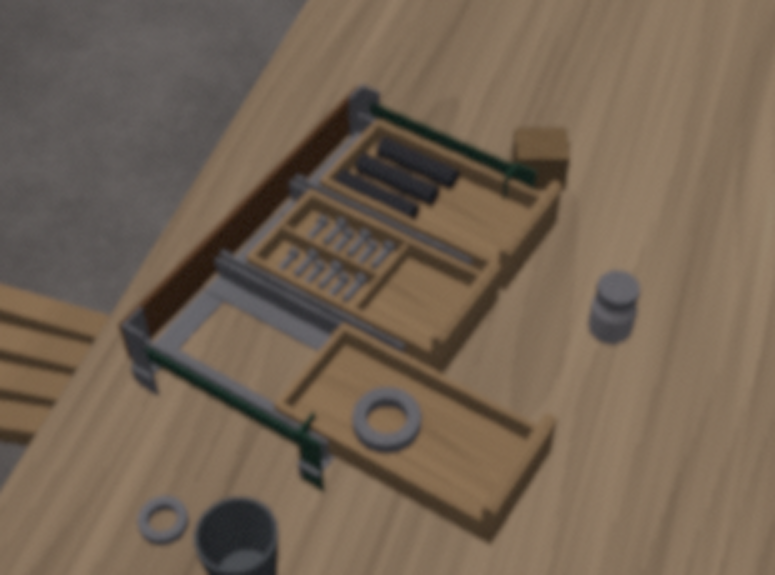

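The ring lies flat in the drawn tray. The bolt and pipe lips are in line. The jar is at (281,277), the cup at (122,160) and the carton at (363,225), all unmoved. The arm is clear, so I hand in.

Run:
```python
from rig import manip
manip.sign_off(); print(manip.get_time())
```

```text
the job is handed in; nothing more can be done
the job is handed in; nothing more can be done
```

I pushed the bolt tray home first. Then I hooked the shut fingertips behind the ring tray's lip and drew that tray out to its stop. The job was handed in at about 22 s of the 48 s allowed.

- **Bolt tray:** it reached its hard stop within 0.5 mm of the measured home line, with contact force rising to 11 N. In the later pictures its lip is in line with the pipe tray's.
- **Ring tray:** it reached its stop within 0.5 mm of the expected 130 mm, with contact force rising to 12 N.
- **Last pictures:** the ring lies flat in the drawn tray, the pipe tray is shut, and the jar, carton and cup are within a pixel of where they started. The arm was swung well clear; its last force reading was about 0.5 N, much as it was in free air at the start.

One check disagreed. My first measurement of the lip corners, from the top and side cameras, put them about 20 mm too low because I had picked the wrong edges in the side view. I measured again with the wrist camera, which gave 367.9 mm over the row of lips against the 368 mm it should be, and I used those values.

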